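# Open the push-and-turn solvent bottle

### The job

Open the square solvent bottle standing in the steel holder: push its safety cap down, keep it down while you turn it anticlockwise to its stop, then lift it off and stand it, open side down, in the middle of the round steel dish, letting go only once it stands there. Work by feel and do not force the cap: no bearing down hard once it is at the bottom, no wrenching at the stop. The bottle stays seated in its holder, and the dish, the phone, the small round bottle and the screwdriver stay where they are.

Things in the scene. Friction and masses are not known exactly. Their poses are not given: they have to be found in the camera images.
- cap: Black ribbed push-and-turn cap, 44 mm across, 30 mm tall, 40 g, on the square bottle. Origin: centre of its open rim (underside), z up through its closed top. As it locks, its rim is 8 mm above the bottle's shoulder. Inside: three lugs hooked under the neck, and a sprung disc that pushes back with 8 N at first touch and 13 N at the bottom, about 5 mm down, where it is solid.
- bottle: White square plastic bottle, 64 x 64 mm, 92 mm tall, domed shoulder up to 104 mm, round neck 30 mm across, rim at 130 mm; loose in the holder with 1 mm of play all round, 0.32 to 0.52 kg. Origin: centre of its underside, z up. Cap's rim sits at 112 mm. At the bottom of the push the cap clears the lock and turns anticlockwise (from above), friction only, until a hard stop.
- neck (a point): Centre of the neck's rim, 130 mm above the bottle's underside; z up. The cap has unseen play in its lock: from where it stands the stop comes after 35 to 80 degrees. Only in the last 10 degrees before the stop does the cap lift freely. Not pushed down 4 mm, it meets a false stop at the lock's tooth within 46 degrees. Keep the push below 25 N and the torque below 0.5 N m; 0.2 N m tells the stop.
- holder: Square dark steel socket screwed to the bench, 76 mm outside, 42 mm tall, floor 5 mm thick; the bottle stands in it. Origin: centre of its underside on the mat, z up. Cannot move.
- dish: Shallow round steel parts dish, 132 mm across at the foot, 150 mm at the rim, 18 mm tall, flat floor 3 mm thick; empty, loose, 0.3 kg. Origin: centre of its underside, z up.
- phone: Opened phone lying flat, 72 x 148 x 8 mm, loose; bystander. Origin: centre of its underside.
- fluxbottle: Small round closed bottle, 36 mm across, 75 mm tall, loose; bystander. Origin: centre of its underside.
- driver: Screwdriver lying flat, 150 mm long, loose; bystander. Origin: centre of its underside.
There are look-alikes about, which are no part of the job. Of the things shaped like the cap, the black one is meant.

How it is judged:
On the way, in this order (a step that is already met when the one before it is completed fails the run):
1. the cap is pushed down by 3 mm or more (z of cap in the frame of bottle below 0.109 m), for 0.1 s.
2. the cap is lifted clear of the bottle (z of cap in the frame of bottle above 0.135 m), for 0.1 s.
3. the cap stands in the dish while still held (horizontal distance between cap and dish below 0.04 m and z of cap in the frame of dish below 0.007 m and contact force between cap and the fingers above 0.5 N), for 0.1 s.
At the end, for the whole second after the job is handed in: The cap stands open side down on the dish's floor, at rest, upright within 0.1 rad, its centre within 40 mm of the dish's centre; the bottle stands upright and fully down in its holder (raised less than 3 mm, tilted less than 0.08 rad) (horizontal distance between cap and dish below 0.04 m and z of cap in the frame of dish below 0.007 m and angle between cap's own z axis and vertical below 0.1 rad and linear speed of cap below 0.02 m/s and horizontal distance between bottle and holder below 0.006 m and z of bottle in the frame of holder below 0.008 m and angle between bottle's own z axis and vertical below 0.08 rad); the robot touches nothing.
It fails at once if the cap is forced: more than 60 N between cap and bottle, all contacts added (contact force between cap and bottle above 60 N).
It fails at once if the bottle is pulled up out of its holder by 10 mm (z of bottle in the frame of holder above 0.015 m).
It fails at once if a bystander is moved by more than 20 mm (distance of any of phone, fluxbottle, driver from where it was at the start of the episode above 0.02 m).
It fails at once if the dish is pushed by more than 20 mm (distance of dish from where it was at the start of the episode above 0.02 m).
It also fails if it takes over 72 s, if anything falls off the work surface, if the arm or the gripper's body presses on something with over 40 N, if the wrist force passes 120 N, or if a joint passes its speed limit or range.

### The arm

A 6-joint arm with a two-finger parallel gripper is mounted at the origin on the work surface. World frame = base frame: x ahead of the robot, y to its left, z up, the work surface at z = 0. Lengths are in m, angles in rad, forces in N, time in s.
With the tool pointing down it reaches from about 0.425 to 0.95 m from the base axis. Payload 3.5 kg.
Tool frame: the origin (TCP) lies on the mounting face of the last link; the fingertips stand 173 mm ahead of it and the grasp point (between the pads) lies 155 mm ahead of it; z points along the fingers, y is the line along which they close (so a half turn about z gives the same grasp; the last joint's range is limited). The gripper opens to 85 mm and grips with 20 to 120 N. Pads are 22 mm wide; open, the fingers measure 114 mm over their backs; the gripper's body (76 mm by 85 mm) begins 54 mm behind the grasp point. The pads swing forward as they close: fully open they stand 13 mm farther back than shut.
Start: joints at [-1.342, 0.286, 1.577, -0, 1.279, -0.15], TCP at [0.25, -0.627, 0.405] pointing down, gripper open.
Joint ranges: [-2.77, 2.77], [-0.9, 2.22], [0.21, 2.48], [-1.53, 4.67], [0.24, 2.81], [-2.84, 2.84]. Speed limits (rad/s): [2.79, 2.79, 3.14, 3.14, 3.14, 3.14].

### API

Orientations are given as a 3x3 rotation matrix whose columns are the frame's x, y, z axes.
In Python, from bench import ctrl gives the robot as it stands.
- The arm moves only by the shell command python3 -m inch 'ROWS' [OPENING] [FORCE]. ROWS is JSON, one flat list of numbers, 4 for each row, row after row: the shift along the tool's x, y, z in mm, then the turn about the tool's z in degrees. In form: [x, y, z, yaw, x, y, z, yaw, ...]. A call has 1 to 20 rows; each row is the pose to reach, as a shift and turn from the pose commanded when the call began, along the tool's axes at that moment; what a row does not reach only later rows make up. A row lasts 1/12 s, in which the tool goes at most 41.7 mm and 7.16 degrees, less where a joint would pass 70% of its speed; a pose out of reach is approached as far as the arm can. A call with a gripper value outside its range is refused whole. OPENING is the opening in per cent of the stroke, from 0 (shut) to 100 (fully open), set as the call begins (- or left out, the last holds). The fingers move at their own pace and stop on an object; FORCE is the grip in N (left out, the last holds). Time passes only in rows, so rows that repeat a pose let the fingers close. It gives the time, the measured TCP pose, the force, the opening and the grip force at its end, in the units of the state.
- ctrl.sense(): the state, without advancing time (a new reading comes with each control period).
- ctrl.get_image(name): name is "scene" or "top"; returns the picture (384x512x3 uint8, red, green, blue); there is no depth.
- ctrl.get_calibration(name): a dict with "intrinsics" (3x3 intrinsics, pixels), "k1" (the pictures are not rectified: a ray, as slopes to the right and down, at radius r is drawn at 1 + k1 r^2 times it, then the intrinsics apply), "T" (4x4, takes a point from camera to world coordinates). Camera axes: x right, y up, looking along -z (the intrinsics and any distortion apply to the point x, -y, -z); pixel columns grow to the right and rows downward; lengths in m; the calibration is good to about 2 mm. A picture is of the moment at which its call begins. get_calibration takes no time and is no camera call.
- ctrl.hand_in(): hands the job in; it is judged then, once.
The state is a dict: "time_s": time; "joint_positions": joint angles; "joint_velocities": joint speeds; "effort": joint torques, N m; "tool_pos": TCP position; "orientation": TCP orientation; "ft_force": force on the tool from outside, world axes, zero at the start; "wrist_torque": the same for the moment, N m; "opening": finger opening in m; "gripper_force": force on a finger pad.
Only numpy, scipy, OpenCV 4.12 (cv2) and the standard library are available. Lean on these libraries where they do the work, as an engineer would, in place of code of your own. Each camera call takes 0.05 s, during which the arm holds its last target. There are 200 camera calls.

## Working session

There is one attempt and no reset: what is moved stays moved. The work goes in short steps, Python scripts to look and compute and a shell command to move; the robot and the scene stay as the last step left them, time stands still between calls to the robot, and variables do not carry over. Pictures are saved under pics/ and viewed, at most 10 in all, crops included, and the job is handed in when it is done.

```bash
ls; mkdir -p pics; cat > h.py <<'E'
import numpy as np,cv2
from bench import ctrl
def ray(cam,u,v):
    c=ctrl.get_calibration(cam);K=np.array(c["intrinsics"]);T=np.array(c["T"])
    d=np.array([c["k1"],0,0,0,0],float)
    p=cv2.undistortPointsIter(np.array([[[u,v]]],float),K,d,None,None,(3,50,1e-10))[0,0]
    r=T[:3,:3]@np.array([p[0],-p[1],-1]);return T[:3,3],r/np.linalg.norm(r)
def onz(cam,u,v,z):
    o,r=ray(cam,u,v);return o+r*(z-o[2])/r[2]
def proj(cam,P):
    c=ctrl.get_calibration(cam);K=np.array(c["intrinsics"]);T=np.array(c["T"])
    q=T[:3,:3].T@(np.array(P)-T[:3,3]);s=np.array([q[0],-q[1]])/-q[2];s=s*(1+c["k1"]*(s@s))
    return K[:2,:2]@s+K[:2,2]
E
python3 - <<'E'
from h import *
for n in("scene","top"):
    im=ctrl.get_image(n);cv2.imwrite(f"pics/{n}0.png",im[:,:,::-1]);c=ctrl.get_calibration(n);print(n,np.round(c["T"],3).tolist(),c["k1"],np.round(c["intrinsics"],1).tolist())
print(ctrl.sense())
E
```

```text
pics
scene [[-0.842, -0.342, 0.417, 0.914], [0.539, -0.55, 0.638, 0.49], [0.011, 0.762, 0.647, 0.571], [0.0, 0.0, 0.0, 1.0]] -0.09815017101907204 [[371.4, 0.0, 250.6], [0.0, 371.4, 187.0], [0.0, 0.0, 1.0]]
top [[-0.006, 0.984, -0.18, 0.425], [-1.0, -0.002, 0.021, 0.057], [0.02, 0.18, 0.983, 1.136], [0.0, 0.0, 0.0, 1.0]] -0.12367869972617886 [[491.2, 0.0, 260.5], [0.0, 491.2, 186.6], [0.0, 0.0, 1.0]]
{'time_s': 0.1, 'joint_positions': array([-1.34199119e+00,  2.87150340e-01,  1.57801503e+00, -6.31879659e-06,
        1.27862286e+00, -1.49949415e-01]), 'joint_velocities': array([ 0.00217456, -0.00199454, -0.00398608,  0.00104284, -0.00029021,
        0.00074334]), 'effort': array([ 5.69871681e-04, -4.07298088e+01, -2.93700027e+01, -1.46652364e-04,
        3.38814141e-03,  9.22303684e-06]), 'tool_pos': array([ 0.24959958, -0.62692347,  0.40344467]), 'orientation': array([[ 9.29125282e-01,  3.69764732e-01, -5.03880771e-04],
       [ 3.69764935e-01, -9.29122880e-01,  2.13698336e-03],
       [ 3.22013927e-04, -2.17184271e-03, -9.99997590e-01]]), 'ft_force': array([ 0.81549248, -0.11434892, -0.07217741]), 'wrist_torque': array([-0.02105278, -0.03342918, -0.00584486]), 'gripper_force': 0.0, 'opening': 0.08511713993150834}
```

View pics/scene0.png

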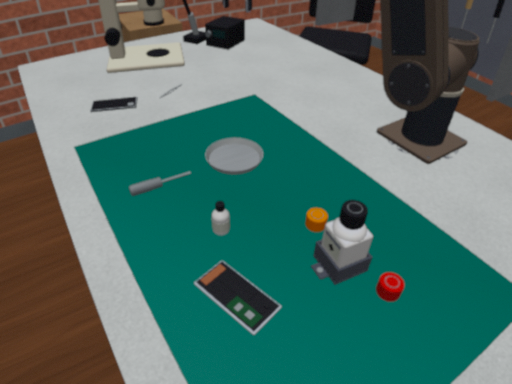

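View pics/top0.png

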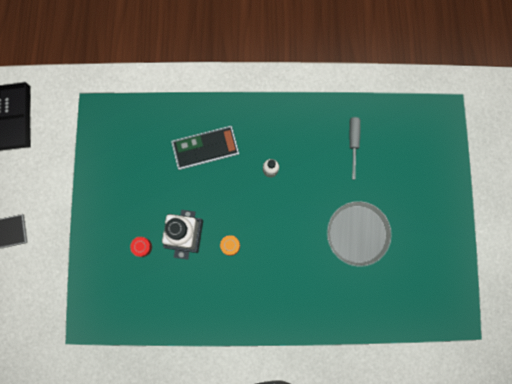

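Candidates shaped like the cap: the black one on the square bottle (scene 352,214; top 176,229), the orange one (scene 317,219; top 230,245) and the red one (scene 390,286; top 140,246). The black one is meant, since it is black and sits on the square bottle in the holder. The dish is at top (359,234). I'll confirm this in a crop.

```bash
python3 - <<'E'
from h import *
t=cv2.imread("pics/top0.png");s=cv2.imread("pics/scene0.png")
a=cv2.resize(t[200:270,140:220],(400,350),interpolation=cv2.INTER_CUBIC);b=cv2.resize(s[190:290,305:385],(280,350),interpolation=cv2.INTER_CUBIC)
cv2.imwrite("pics/crop1.png",np.hstack([a,b]))
def blobs(im,x0,y0,x1,y1,f):
    m=np.zeros(im.shape[:2],np.uint8);m[y0:y1,x0:x1]=f(im[y0:y1,x0:x1]).astype(np.uint8)*255
    c=max(cv2.findContours(m,0,2)[0],key=cv2.contourArea);return c
c=blobs(t,155,205,200,250,lambda i:i.max(2)<75);print("cap top",cv2.minEnclosingCircle(c),cv2.boundingRect(c))
c2=blobs(s,330,195,375,232,lambda i:i.max(2)<75);print("cap scene",cv2.boundingRect(c2),cv2.minEnclosingCircle(c2))
hs=lambda i:cv2.cvtColor(i,cv2.COLOR_BGR2HSV)[:,:,1]<90
d=blobs(t,310,190,410,280,hs);e=cv2.fitEllipse(cv2.convexHull(d));print("dish",e);print(onz("top",*e[0],.018))
d=blobs(s,195,130,275,185,hs);e=cv2.fitEllipse(cv2.convexHull(d));print("dish s",e);print(onz("scene",*e[0],.012))
d=blobs(t,150,200,210,265,hs);r=cv2.minAreaRect(d);print("bottle/holder",r)
for P in [(176,229)]: print(onz("top",*P,.147),onz("scene",353,208,.147))
E
```

```text
cap top ((175.3783721923828, 229.05404663085938), 10.818513870239258) (165, 219, 22, 20)
cap scene (339, 200, 29, 29) ((353.1363525390625, 213.5), 14.914881706237793)
dish ((358.7179260253906, 233.42124938964844), (63.91330337524414, 65.65397644042969), 147.36016845703125)
[ 0.51974695 -0.19128283  0.018     ]
dish s ((233.92440795898438, 155.0369415283203), (36.51641845703125, 57.83858871459961), 88.93009948730469)
[ 0.52193969 -0.19116349  0.012     ]
bottle/holder ((181.31503295898438, 233.70230102539062), (37.17798614501953, 48.126102447509766), 8.746162414550781)
[0.51944769 0.20745195 0.147     ] [0.52493714 0.20852984 0.147     ]
```

View pics/crop1.png

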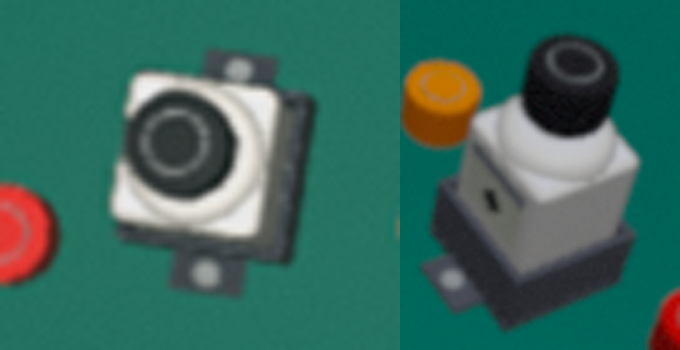

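The crop confirms it: a black ribbed cap on the white square bottle in the holder. The ring on its top face is centred at about top (175.4,228.3) and scene (354.9,207.8). Orange and red stand loose on the mat nearby.

```bash
python3 - <<'E'
from h import *
A=("top",175.4,228.3);B=("scene",354.9,207.8)
for c in(A,B):print(onz(*c,.147))
o1,r1=ray(*A);o2,r2=ray(*B)
t=np.linalg.lstsq(np.c_[r1,-r2],o2-o1,rcond=None)[0];print(o1+t[0]*r1,o2+t[1]*r2)
print("orange",onz("top",230,245,.03),"red",onz("top",140,246,.03))
# bottle shoulder edge orientation
r1=onz("top",140+135/5,200+72/5,.097);r2=onz("top",140+112/5,200+215/5,.097);print("edge dir deg",np.degrees(np.arctan2(*(r2-r1)[1::-1])))
s=ctrl.sense();R=s["orientation"];C=np.array([.522,.208,.3]);print("tool shift mm",R.T@(C-s["tool_pos"])*1e3, s["tool_pos"])
print("yaw y axis deg",np.degrees(np.arctan2(R[1,1],R[0,1])))
E
```

```text
[0.52086447 0.20869796 0.147     ]
[0.52184699 0.20990563 0.147     ]
[0.52097902 0.20887902 0.145819  ] [0.52077272 0.20913792 0.14583868]
orange [0.49444886 0.10319157 0.03      ] red [0.49223021 0.30590391 0.03      ]
edge dir deg 172.23655579247423
tool shift mm [ 561.78623025 -674.79776726  105.09137843] [ 0.24959958 -0.62692347  0.40344467]
yaw y axis deg -68.29883777674273
```

```bash
python3 -m inch '[390,-304,0,0,390,-304,0,0,390,-304,0,0,390,-304,0,0,390,-304,0,0,390,-304,0,0,390,-304,0,0,390,-304,0,0,390,-304,0,0,390,-304,0,0,390,-304,0,0,390,-304,0,0,390,-304,0,0]' 100 60
python3 - <<'E'
from h import *
s=ctrl.sense();R=s["orientation"];print(R.T@(np.array([.521,.209,.36])-s["tool_pos"])*1e3,s["joint_positions"])
E
```

```text
time_s: 1.18
tool_pos: [0.5013, -0.1955, 0.4043]
orientation: [[0.927, 0.376, 0.0], [0.376, -0.927, 0.003], [0.001, -0.002, -1.0]]
ft_force: [-0.8, -0.2, 0.3]
opening: 0.0855
gripper_force: 0.0
[ 170.07443067 -367.38845392   45.41234726] [-0.56078243 -0.01597659  1.91308612  0.00268083  1.24549998  0.62411101]
```

```bash
python3 -m inch '[170,-368,45,0,170,-368,45,0,170,-368,45,0,170,-368,45,0,170,-368,45,0,170,-368,45,0,170,-368,45,0,170,-368,45,0,170,-368,45,0,170,-368,45,0,170,-368,45,0,170,-368,45,0,170,-368,45,0]'
python3 - <<'E'
from h import *
s=ctrl.sense();R=s["orientation"];print(R.T@(np.array([.521,.209,.292])-s["tool_pos"])*1e3,s["joint_positions"])
im=ctrl.get_image("top")[190:280,130:230];im2=ctrl.get_image("scene")[130:260,280:410]
cv2.imwrite("pics/near.png",np.hstack([cv2.resize(im,(440,396),interpolation=2),cv2.resize(im2,(350,396),interpolation=2)])[:,:,::-1])
E
```

```text
time_s: 2.27
tool_pos: [0.5214, 0.2039, 0.3593]
orientation: [[0.929, 0.37, -0.001], [0.37, -0.929, -0.001], [-0.001, 0.0, -1.0]]
ft_force: [-0.7, -0.5, -0.6]
opening: 0.0855
gripper_force: 0.0
[ 1.59198669 -4.8557249  67.25648867] [ 1.91731804e-01  7.63988946e-02  1.90391647e+00 -5.96638343e-04
  1.16233189e+00  1.38373613e+00]
```

View pics/near.png

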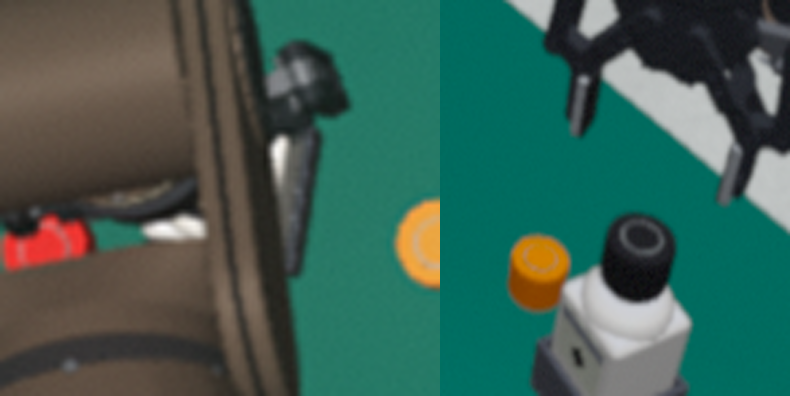

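```bash
python3 -m inch '[1.5,-5,20,0,1.5,-5,45,0,1.5,-5,60,0,1.5,-5,67,0,1.5,-5,67,0,1.5,-5,67,0]'
python3 - <<'E'
from h import *
s=ctrl.sense();R=s["orientation"];print(R.T@(np.array([.521,.209,.292])-s["tool_pos"])*1e3,s["ft_force"],s["wrist_torque"])
im2=ctrl.get_image("scene")[150:260,290:420]
cv2.imwrite("pics/near2.png",cv2.resize(im2,(650,550),interpolation=2)[:,:,::-1])
E
```

```text
time_s: 2.87
tool_pos: [0.5214, 0.2087, 0.2932]
orientation: [[0.93, 0.368, 0.0], [0.368, -0.93, 0.0], [0.0, 0.0, -1.0]]
ft_force: [0.8, 0.7, -0.9]
opening: 0.0856
gripper_force: 0.0
[-0.25759494 -0.38775439  1.20824511] [ 0.78275434  0.67128503 -0.87526259] [-0.01862646  0.01760617 -0.00502559]
```

View pics/near2.png

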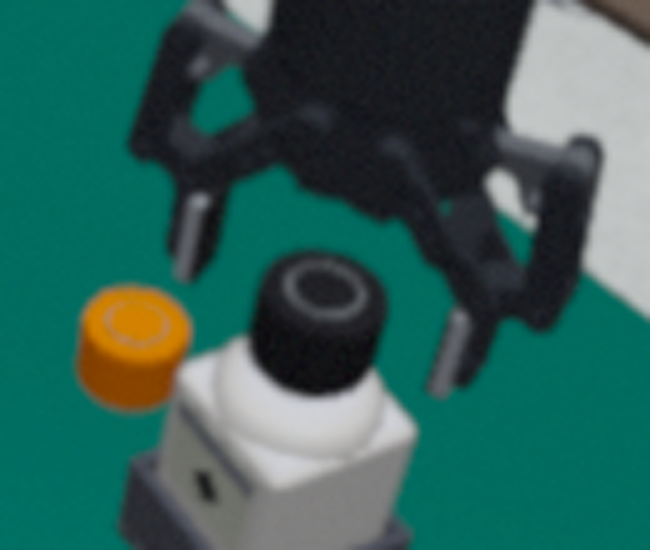

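The fingers straddle the cap evenly. I'll close gently.

```bash
python3 -m inch '[0,0,3,0,0,0,3,0,0,0,3,0,0,0,3,0,0,0,3,0,0,0,3,0,0,0,3,0,0,0,3,0,0,0,3,0,0,0,3,0]' 0 50
python3 - <<'E'
from h import *
s=ctrl.sense();R=s["orientation"];print("tool f",R.T@s["ft_force"],"t",R.T@s["wrist_torque"],s["tool_pos"])
E
```

```text
time_s: 3.75
tool_pos: [0.5214, 0.2095, 0.2907]
orientation: [[0.929, 0.37, 0.001], [0.37, -0.929, -0.0], [0.001, 0.001, -1.0]]
ft_force: [0.0, -1.7, 5.2]
opening: 0.0436
gripper_force: 51.3
tool f [-0.63414918  1.63007028 -5.22442128] t [-0.25030024 -0.2100528  -0.047692  ] [0.52135784 0.20948862 0.29065716]
```

```bash
python3 -m inch '[0,0,1,0,0,0,2,0,0,0,3,0,0,0,3,0,0,0,3,0]' 0 70
python3 -m inch '[0,0,0.5,0,0,0,1,0,0,0,1,0,0,0,1,0]'
```

```text
time_s: 4.17
tool_pos: [0.5215, 0.2096, 0.2886]
orientation: [[0.929, 0.37, 0.001], [0.37, -0.929, -0.0], [0.001, 0.001, -1.0]]
ft_force: [-2.3, -3.4, 9.5]
opening: 0.0428
gripper_force: 69.8
time_s: 4.5
tool_pos: [0.5215, 0.2096, 0.2878]
orientation: [[0.929, 0.37, 0.001], [0.37, -0.929, -0.0], [0.001, 0.001, -1.0]]
ft_force: [-2.8, -2.4, 10.6]
opening: 0.0425
gripper_force: 69.9
```

```bash
python3 -m inch '[0,0,0.5,0,0,0,1,0,0,0,1,0,0,0,1,0]'
python3 -m inch '[0,0,0.5,0,0,0,1,0,0,0,1,0,0,0,1,0]'
```

```text
time_s: 4.83
tool_pos: [0.5216, 0.2096, 0.2871]
orientation: [[0.929, 0.37, 0.001], [0.37, -0.929, -0.0], [0.001, 0.001, -1.0]]
ft_force: [-2.8, -2.6, 10.5]
opening: 0.0427
gripper_force: 69.9
time_s: 5.17
tool_pos: [0.5216, 0.2096, 0.2863]
orientation: [[0.929, 0.37, 0.002], [0.37, -0.929, -0.0], [0.001, 0.001, -1.0]]
ft_force: [-3.0, -1.7, 11.9]
opening: 0.0427
gripper_force: 70.0
```

```bash
python3 -m inch '[0,0,0.5,0,0,0,1,0,0,0,1,0,0,0,1,0]'
```

```text
time_s: 5.5
tool_pos: [0.5217, 0.2096, 0.2857]
orientation: [[0.929, 0.37, 0.002], [0.37, -0.929, -0.0], [0.001, 0.001, -1.0]]
ft_force: [-4.2, -2.6, 14.6]
opening: 0.043
gripper_force: 70.5
```

```bash
python3 -m inch '[0,0,0.5,0,0,0,0.5,0,0,0,0.5,0]'
```

```text
time_s: 5.75
tool_pos: [0.5218, 0.2097, 0.2857]
orientation: [[0.929, 0.37, 0.002], [0.37, -0.929, -0.0], [0.002, 0.001, -1.0]]
ft_force: [-4.8, -3.4, 14.5]
opening: 0.0426
gripper_force: 70.6
```

The cap is at the bottom: z has stopped at about 14.5 N. Now I turn it anticlockwise from above, which is negative yaw.

```bash
cat > f.py <<'E'
from h import *
s=ctrl.sense();R=s["orientation"];print("F",np.round(R.T@s["ft_force"],1),"T",np.round(R.T@s["wrist_torque"],3),"yaw",round(np.degrees(np.arctan2(R[1,1],R[0,1])),2),"z",s["tool_pos"][2].round(4),"j6",s["joint_positions"][5].round(2))
E
python3 f.py; python3 -m inch '[0,0,0,-1.5,0,0,0,-3,0,0,0,-4.5,0,0,0,-6,0,0,0,-7.5,0,0,0,-9,0,0,0,-10.5,0,0,0,-12,0,0,0,-12,0,0,0,-12]';python3 f.py
```

```text
F [ -5.7   1.4 -14.6] T [-0.165 -0.949 -0.027] yaw -68.27 z 0.2857 j6 1.39
time_s: 6.58
tool_pos: [0.5219, 0.2098, 0.2856]
orientation: [[0.832, 0.555, 0.003], [0.555, -0.832, 0.001], [0.003, 0.001, -1.0]]
ft_force: [-4.3, -2.4, 15.0]
opening: 0.0429
gripper_force: 70.4
F [ -4.9  -0.4 -15. ] T [ 0.063 -0.777 -0.006] yaw -56.3 z 0.2856 j6 1.18
```

```bash
python3 -m inch '[0,0,0,-1.5,0,0,0,-3,0,0,0,-4.5,0,0,0,-6,0,0,0,-7.5,0,0,0,-9,0,0,0,-10.5,0,0,0,-12,0,0,0,-12,0,0,0,-12]';python3 f.py
```

```text
time_s: 7.42
tool_pos: [0.522, 0.2098, 0.2856]
orientation: [[0.698, 0.716, 0.004], [0.716, -0.698, 0.001], [0.003, 0.002, -1.0]]
ft_force: [-3.3, -2.4, 14.4]
opening: 0.0426
gripper_force: 70.4
F [ -4.   -0.7 -14.4] T [ 0.112 -0.61  -0.012] yaw -44.28 z 0.2856 j6 0.97
```

```bash
python3 -m inch '[0,0,0,-1.5,0,0,0,-3,0,0,0,-4.5,0,0,0,-6,0,0,0,-6,0,0,0,-6]'|grep -v ori;python3 f.py
```

```text
time_s: 7.92
tool_pos: [0.522, 0.2098, 0.2856]
ft_force: [-4.7, -2.3, 14.4]
opening: 0.0429
gripper_force: 70.4
F [ -4.7  -2.2 -14.5] T [ 0.284 -0.649  0.033] yaw -38.3 z 0.2856 j6 0.87
```

```bash
python3 -m inch '[0,0,0,-1.5,0,0,0,-3,0,0,0,-4,0,0,0,-4]'|grep -v ori;python3 f.py
```

```text
time_s: 8.25
tool_pos: [0.5219, 0.2097, 0.2856]
ft_force: [-4.8, -2.7, 14.5]
opening: 0.0428
gripper_force: 70.4
F [ -4.9  -2.5 -14.5] T [ 0.303 -0.628  0.07 ] yaw -34.28 z 0.2856 j6 0.8
```

```bash
python3 -m inch '[0,0,0,-1.5,0,0,0,-3,0,0,0,-3,0,0,0,-3]'|grep -v ori;python3 f.py
```

```text
time_s: 8.58
tool_pos: [0.5219, 0.2097, 0.2856]
ft_force: [-3.7, -2.4, 15.0]
opening: 0.0429
gripper_force: 70.4
F [ -3.9  -1.9 -15. ] T [ 0.309 -0.65   0.051] yaw -31.29 z 0.2856 j6 0.75
```

```bash
python3 -m inch '[0,0,0,-1.5,0,0,0,-3,0,0,0,-3,0,0,0,-3]'|grep -v ori;python3 f.py
```

```text
time_s: 8.92
tool_pos: [0.5219, 0.2096, 0.2857]
ft_force: [-3.3, -2.6, 14.6]
opening: 0.0428
gripper_force: 70.5
F [ -3.8  -1.7 -14.6] T [ 0.372 -0.785  0.123] yaw -28.32 z 0.2857 j6 0.7
```

```bash
python3 -m inch '[0,0,0,-1,0,0,0,-1.5,0,0,0,-1.5,0,0,0,-1.5]'|grep -v ori;python3 f.py
```

```text
time_s: 9.25
tool_pos: [0.5219, 0.2095, 0.2857]
ft_force: [-3.9, -3.6, 14.9]
opening: 0.0428
gripper_force: 70.5
F [ -4.9  -1.8 -14.9] T [ 0.442 -0.815  0.28 ] yaw -26.86 z 0.2857 j6 0.67
```

```bash
python3 -m inch '[0,0,0,-1,0,0,0,-1.5,0,0,0,-1.5,0,0,0,-1.5]'|grep -v ori;python3 f.py
```

```text
time_s: 9.58
tool_pos: [0.5219, 0.2094, 0.2856]
ft_force: [-5.6, -4.1, 15.2]
opening: 0.0432
gripper_force: 70.5
F [ -6.1  -3.2 -15.2] T [ 0.43  -0.937  0.577] yaw -25.44 z 0.2856 j6 0.65
```

The stop came at about 42°. I'll ease the turn back 2° and lift carefully, watching for the bottle's weight.

```bash
python3 -m inch '[0,0,0,1,0,0,0,2,0,0,-1,2,0,0,-3,2,0,0,-5,2,0,0,-6,2,0,0,-6,2]'|grep -v ori;python3 f.py
```

```text
time_s: 10.17
tool_pos: [0.5216, 0.2094, 0.2897]
ft_force: [-0.3, -3.8, 7.7]
opening: 0.0428
gripper_force: 70.4
F [-3.5  1.5 -7.7] T [-0.156 -0.38   0.122] yaw -27.32 z 0.2897 j6 0.68
```

```bash
python3 -m inch '[0,0,-1,0,0,0,-2,0,0,0,-3,0,0,0,-3,0,0,0,-3,0]'|grep -v ori;python3 f.py
```

```text
time_s: 10.58
tool_pos: [0.521, 0.2096, 0.291]
ft_force: [1.0, -1.0, 1.2]
opening: 0.0434
gripper_force: 71.0
F [-0.5  1.3 -1.2] T [-0.374 -0.056  0.051] yaw -27.3 z 0.291 j6 0.68
```

```bash
python3 -m inch '[0,0,-1,0,0,0,-2,0,0,0,-2,0,0,0,-2,0]'|grep -v ori;python3 f.py
```

```text
time_s: 10.92
tool_pos: [0.5203, 0.2096, 0.292]
ft_force: [-0.1, -1.7, -2.4]
opening: 0.0423
gripper_force: 71.2
F [-1.5  0.7  2.4] T [-0.052 -0.085  0.078] yaw -27.29 z 0.292 j6 0.68
```

```bash
python3 -m inch '[0,0,-1,0,0,0,-2,0,0,0,-2,0,0,0,-2,0]'|grep -v ori;python3 f.py
```

```text
time_s: 11.25
tool_pos: [0.5209, 0.2095, 0.2951]
ft_force: [0.1, -0.8, -2.2]
opening: 0.0428
gripper_force: 71.1
F [-0.7  0.4  2.2] T [-0.079 -0.075  0.099] yaw -27.3 z 0.2951 j6 0.68
```

```bash
python3 - <<'E'
from h import *
im=ctrl.get_image("scene")[:,:,::-1].copy();cv2.imwrite("pics/s3.png",im);a=cv2.imread("pics/scene0.png")
for box in[(318,232,372,256),(318,255,372,275)]:
    x0,y0,x1,y1=box;f=lambda i:np.float32(cv2.cvtColor(i,6)[y0:y1,x0:x1])
    w=np.eye(2,3,dtype=np.float32);print(box,cv2.findTransformECC(f(a),f(im),w,cv2.MOTION_TRANSLATION)[1][:,2])
print("per mm",proj("scene",[.52,.21,.06])-proj("scene",[.52,.21,.059]))
cv2.imwrite("pics/c3.png",np.hstack([cv2.resize(i[185:285,305:385],(400,500),interpolation=2) for i in(a,im)]))
E
python3 f.py
```

```text
(318, 232, 372, 256) [ 0.4861688  -0.03918876]
(318, 255, 372, 275) [-0.004247    0.02861329]
per mm [ 0.09924743 -0.3623658 ]
F [-0.8  0.8  2.7] T [-0.019 -0.097  0.097] yaw -27.29 z 0.2951 j6 0.68
```

View pics/c3.png

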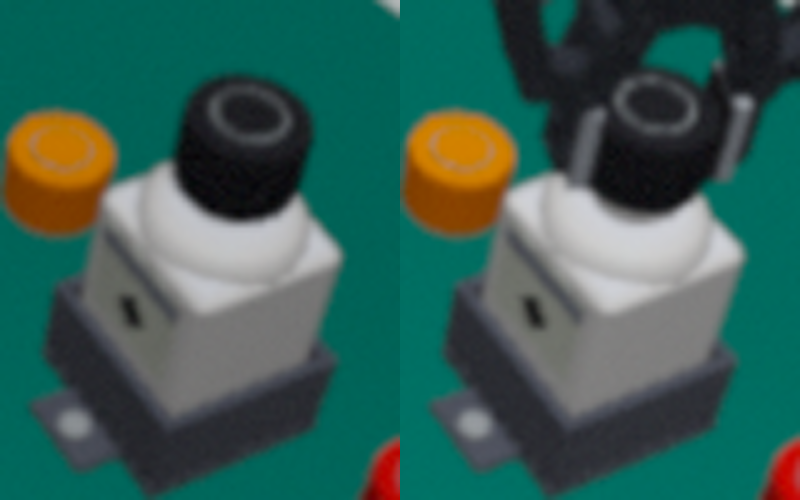

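The crop shows that the bottle has not risen in its holder, while the cap is about 4 mm up the neck, so it's free. I'll carry on lifting.

```bash
python3 -m inch '[0,0,-2,0,0,0,-4,0,0,0,-6,0,0,0,-8,0,0,0,-8,0]'|grep -v ori;python3 f.py
python3 - <<'E'
from h import *
im=ctrl.get_image("scene")[:,:,::-1].copy();a=cv2.imread("pics/scene0.png")
x0,y0,x1,y1=318,232,372,256;f=lambda i:np.float32(cv2.cvtColor(i,6)[y0:y1,x0:x1])
w=np.eye(2,3,dtype=np.float32);print(cv2.findTransformECC(f(a),f(im),w,cv2.MOTION_TRANSLATION)[1][:,2])
E
```

```text
time_s: 11.72
tool_pos: [0.5213, 0.2097, 0.3044]
ft_force: [-0.3, 0.4, -0.2]
opening: 0.0426
gripper_force: 71.3
F [ 0.2 -0.5  0.2] T [-0.07  -0.02  -0.049] yaw -27.3 z 0.3044 j6 0.68
[0.00495041 0.147266  ]
```

Free, with no load. I'll lift to about z 0.37 and work out the transfer to the dish.

```bash
python3 -m inch '[0,0,-10,0,0,0,-25,0,0,0,-45,0,0,0,-65,0,0,0,-65,0,0,0,-65,0]'|grep -v ori;python3 f.py
python3 - <<'E'
from h import *
s=ctrl.sense();R=s["orientation"];print(R.T@(np.array([.521,-.191,.36])-s["tool_pos"])*1e3,s["joint_positions"])
E
```

```text
time_s: 12.27
tool_pos: [0.5212, 0.2097, 0.3701]
ft_force: [-0.7, -0.3, -1.9]
opening: 0.0426
gripper_force: 71.4
F [-0.6 -0.5  1.9] T [0.039 0.045 0.024] yaw -27.29 z 0.3701 j6 0.68
[-356.20638753  183.46288522    9.75281356] [2.01848068e-01 6.89600312e-02 1.89093142e+00 1.54228196e-04
 1.17797824e+00 6.78111525e-01]
```

```bash
python3 -m inch '[-18,9,0,0,-50,26,0,0,-85,44,0,0,-120,62,0,0,-156,80,0,0,-192,99,0,0,-228,117,0,0,-264,136,0,0,-300,154,0,0,-330,170,0,0,-348,179,0,0,-356,183.5,0,0,-356,183.5,0,0,-356,183.5,0,0]'|grep -v ori;python3 f.py
python3 - <<'E'
from h import *
s=ctrl.sense();R=s["orientation"];print(R.T@(np.array([.521,-.191,.36])-s["tool_pos"])*1e3)
im=ctrl.get_image("scene")[80:210,160:310]
cv2.imwrite("pics/dish.png",cv2.resize(im,(600,520),interpolation=2)[:,:,::-1])
E
```

```text
time_s: 13.43
tool_pos: [0.5206, -0.1905, 0.367]
ft_force: [-0.2, 0.2, -0.2]
opening: 0.0428
gripper_force: 71.4
F [ 0.1 -0.3  0.2] T [ 0.07   0.019 -0.072] yaw -27.32 z 0.367 j6 -0.06
[-0.27413655  0.63332843  7.04781105]
```

View pics/dish.png

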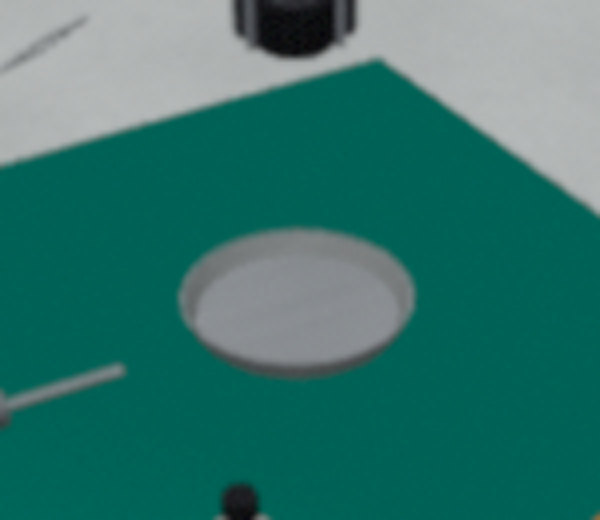

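The cap is held upright at the top, at crop (293,25), centred over the dish at crop (297,303). I'll descend to about 10 mm above the floor, then go down by feel.

```bash
python3 -m inch '[0,0,15,0,0,0,40,0,0,0,70,0,0,0,100,0,0,0,130,0,0,0,155,0,0,0,170,0,0,0,178,0,0,0,178,0,0,0,178,0]'|grep -v ori;python3 f.py
python3 -m inch '[0,0,1.5,0,0,0,3,0,0,0,4.5,0,0,0,6,0,0,0,6,0,0,0,6,0]'|grep -v ori
```

```text
time_s: 14.32
tool_pos: [0.5212, -0.1901, 0.1907]
ft_force: [0.1, 0.0, 0.3]
opening: 0.0427
gripper_force: 71.4
F [ 0.1  0.1 -0.3] T [ 0.009 -0.035 -0.023] yaw -27.21 z 0.1907 j6 -0.06
time_s: 14.82
tool_pos: [0.5207, -0.1911, 0.1843]
ft_force: [0.3, -1.1, -0.1]
opening: 0.0429
gripper_force: 71.4
```

```bash
python3 -m inch '[0,0,1,0,0,0,2,0,0,0,3,0,0,0,4,0,0,0,4,0,0,0,4,0]'|grep -v ori
python3 -m inch '[0,0,1,0,0,0,2,0,0,0,2,0,0,0,2,0]'|grep -v ori
```

```text
time_s: 15.32
tool_pos: [0.5207, -0.191, 0.1801]
ft_force: [0.6, 0.0, -0.4]
opening: 0.0425
gripper_force: 71.4
time_s: 15.65
tool_pos: [0.5207, -0.191, 0.1781]
ft_force: [0.3, -0.5, -0.4]
opening: 0.0428
gripper_force: 71.4
```

```bash
python3 -m inch '[0,0,1,0,0,0,1,0,0,0,1,0]'|grep -v ori
python3 -m inch '[0,0,1,0,0,0,1,0,0,0,1,0]'|grep -v ori
```

```text
time_s: 15.9
tool_pos: [0.5208, -0.191, 0.1772]
ft_force: [-0.3, -0.2, 0.4]
opening: 0.0431
gripper_force: 71.4
time_s: 16.15
tool_pos: [0.5209, -0.1911, 0.1767]
ft_force: [-1.1, 1.1, 4.0]
opening: 0.0427
gripper_force: 73.3
```

Contact at z 0.1767, exactly as predicted, with 4 N. I'll check it in the picture, then let go.

```bash
python3 -m inch '[0,0,0.3,0,0,0,0.3,0,0,0,0.3,0,0,0,0.3,0]' 0 20|grep -v ori; python3 f.py
python3 - <<'E'
from h import *
im=ctrl.get_image("scene")[80:210,160:310]
cv2.imwrite("pics/dish2.png",cv2.resize(im,(600,520),interpolation=2)[:,:,::-1])
E
```

```text
time_s: 16.48
tool_pos: [0.521, -0.1911, 0.1767]
ft_force: [-1.7, 1.2, 6.1]
opening: 0.0427
gripper_force: 74.2
F [ 0.2 -2.1 -6.1] T [ 0.47  -0.001 -0.024] yaw -27.29 z 0.1767 j6 -0.06
```

View pics/dish2.png

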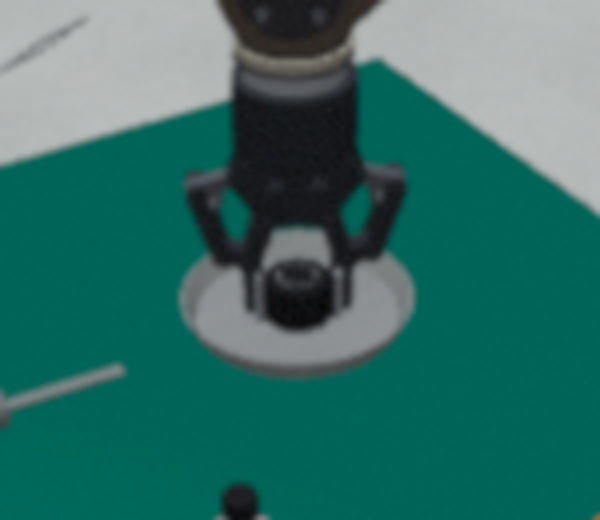

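The cap stands in the middle of the dish, at crop (298,295), still held. I'll release it.

```bash
python3 -m inch '[0,0,-1,0,0,0,-1,0,0,0,-1,0,0,0,-1,0,0,0,-1,0,0,0,-1,0,0,0,-1,0,0,0,-1,0,0,0,-1,0]' 80|grep -v ori; python3 f.py
```

```text
time_s: 17.28
tool_pos: [0.5208, -0.191, 0.1769]
ft_force: [-0.1, 0.4, -0.1]
opening: 0.0682
gripper_force: 0.0
F [ 0.4 -0.3  0.1] T [ 0.049  0.003 -0.005] yaw -27.3 z 0.1769 j6 -0.06
```

```bash
python3 -m inch '[0,0,-5,0,0,0,-15,0,0,0,-35,0,0,0,-65,0,0,0,-100,0,0,0,-140,0,0,0,-170,0,0,0,-180,0,0,0,-180,0,0,0,-180,0,0,0,-180,0]'|grep -v ori
python3 - <<'E'
from h import *
im=ctrl.get_image("scene")[:,:,::-1];a=im[90:200,170:300];b=im[185:285,305:385]
cv2.imwrite("pics/end.png",np.hstack([cv2.resize(a,(473,400),interpolation=2),cv2.resize(b,(320,400),interpolation=2)]))
E
```

```text
time_s: 18.2
tool_pos: [0.5201, -0.1906, 0.3546]
ft_force: [-0.2, -0.6, -0.4]
opening: 0.0684
gripper_force: 0.0
```

View pics/end.png

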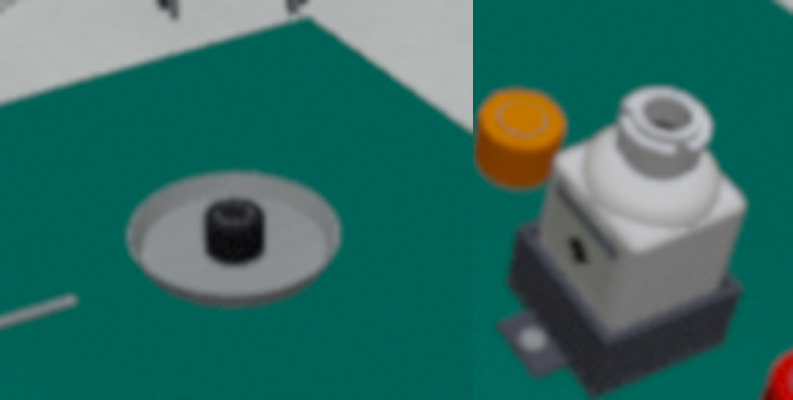

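The cap stands upright in the middle of the dish, at crop (235,230). The open bottle is seated in its holder and the gripper is clear of everything.

```bash
python3 -c "
from bench import ctrl
print(ctrl.hand_in())"
```

```text
the job is handed in; nothing more can be done
None
```

The job is handed in, with no verdict returned: the cap came off and stands open side down in the middle of the dish with the bottle still seated, but the torque at the stop briefly read 0.58 N m, over the 0.5 N m limit.

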